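# Switch off the paint shaker and hold up the bottle

## Robot

A 6-joint arm with a two-finger parallel gripper is mounted at the origin on the work surface. World frame = base frame: x ahead of the robot, y to its left, z up, the work surface at z = 0. Lengths are in m, angles in degrees, forces in N, time in s.
With the tool pointing down it reaches from about 0.35 to 0.875 m from the base axis. Payload 4.2 kg.
Tool frame: the origin (TCP) lies at the very end of the fingers, on their centre line; the grasp point (between the pads) lies 19 mm behind it (r.grip_point_offset is the distance from the TCP to the grasp point, in m); z points along the fingers, y is the line along which they close (so a half turn about z gives the same grasp; the last joint's range is limited). The gripper opens to 87 mm and grips with 3 to 60 N. Pads are 19 mm wide; open, the fingers measure 117 mm over their backs; the gripper's body (75 mm by 190 mm) begins 51 mm behind the grasp point.
Start: joints at [-53.766, 22.042, 0.453, 0, -68.411, -14.817], TCP at [0.228, -0.582, 0.223] pointing down, gripper open.
Joint ranges: [-179.83, 179.83], [-69.29, 118.12], [-61.27, 80.66], [-181.25, 117.63], [-171.15, -9.14], [-177.46, 177.46]. Speed limits (degrees/s): [159.86, 159.86, 180, 180, 180, 180].

## Interface

Orientations are given as a 3x3 rotation matrix whose columns are the frame's x, y, z axes.
In Python, from station import r gives the robot as it stands.
- The arm moves only by the tool move_arm, never from a script. Its argument "series" is a list of rows, each a list of 3 entries, a list of its own where there are three numbers: the turn, a rotation vector about the tool's x, y, z as a fraction of full scale, then the shift along the tool's x, y, z as a fraction of full scale, then the opening, from 0 (shut) to 1 (fully open). A call has 1 to 12 rows; each row shifts and turns the commanded pose from where the row before left it, along the tool's axes as they then stand; what a row does not reach is not made up. Full scale, the value 1, is 0.5 m for a shift and 0.1 rad for a turn. A row lasts 1/10 s, in which the tool goes at most 50 mm and 8.59 degrees, less where a joint would pass 70% of its speed; a pose out of reach is approached as far as the arm can. A call with a number of a shift or a turn outside -1 to 1 is refused whole. A call with a gripper value outside its range is refused whole. The fingers move at their own pace and stop on an object; the grip force is fixed at half the most. Time passes only in rows, so rows that do not move let the fingers close. It gives the time, the measured TCP pose, the force, the opening and the grip force at its end, in the units of the state.
- r.sense(): the state, without advancing time (a new reading comes with each control period).
- r.capture(name): name is "side" or "top" or "wrist"; returns a dict with "img" (384x512x3 uint8, red, green, blue), "fx", "fy", "cx", "cy" (pixels), "k1" (the pictures are not rectified: a ray, as slopes to the right and down, at radius r is drawn at 1 + k1 r^2 times it, then the intrinsics apply), "origin" and "orientation" of the camera in the world. Camera axes: x right, y up, looking along -z (the intrinsics and any distortion apply to the point x, -y, -z); pixel columns grow to the right and rows downward; lengths in m; the calibration is good to about 2 mm. A picture is of the moment at which its call begins. There is no depth.
- r.finish_job(): hands the job in; it is judged then, once.
Trained networks look in the newest picture that a camera, given by its name, has taken for a name from the list of things; names that differ only in an ending like _2 or _b are one class to them, and where a whole thing is asked for, a point or a joint stands for the part that bears it (a point fixed in the world has none). Each returns a list of dicts, best first, with "score" (0 to 1); they miss things now and then, are a little off and sometimes report something else, mostly with a low value. They report only what shows in the picture. A call takes as long as a camera call.
- r.cut_out(target, camera): "pixels" (384x512 bool, what is visible of it) and "centre" ([column, row] in pixels, amid what is visible of it).
- r.pinpoint(target, camera): "centre" ([column, row] in pixels: a listed point, or the origin of a listed thing).
The state is a dict: "time_s": time; "joints": joint angles; "joint_velocities": joint speeds; "effort": joint torques, N m; "tcp_pos": TCP position; "ee_rot": TCP orientation; "wrist_force": force on the tool from outside, world axes, zero at the start; "moment": the same for the moment, N m; "gripper_width": opening from 0.0 (shut) to 1.0 (fully open); "gripper_force": force on a finger pad.
Only numpy, scipy, OpenCV 4.12 (cv2) and the standard library are available. Lean on these libraries where they do the work, as an engineer would, in place of code of your own. Each camera call takes 0.05 s, during which the arm holds its last target. There are 200 camera calls.

## Task

Switch the paint shaker off by turning the red handle of its isolator anticlockwise (seen from above) as far as it goes, so that its white pointer is at the white dot. Only then lift the pink paint bottle out of the shaker's cradle, keeping it upright, and hold it still and upright in the air with its foot at least 5 cm above the cradle's rim, touching nothing else, so that I can check whether the pigment has settled. Finish while still holding it there, with the isolator still off, and leave everything else on the desk where it is.

Things in the scene. Friction and masses are not known exactly. Their poses are not given: they have to be found in the camera images.
- isolator (a joint): turn of the red isolator handle about its vertical axis: 0 = off (end stop, white pointer at the white dot), 1.3 rad = fully on (end stop, pointer at the green dot). It starts at 1.0 to 1.3. The value falls as the handle turns anticlockwise seen from above. About 0.08 N m of friction, no spring; it stays where it is left.
- handle_grip (a point): point on the red isolator handle's axis at the height to grip, 86 mm above the desk. Handle: upright bar 56 mm long (its x axis), 14 mm thick (its y axis) and 34 mm high, top 12 mm above this point, foot 22 mm below, on a red disc 54 mm across. White pointer on top at its -x end. These axes turn with the handle; z is up.
- isolator_box: the isolator, fixed to the desk: grey box 90 x 90 mm, 58 mm high with a yellow plate on top that carries the handle at its centre. Origin at the centre of its underside, z up; the white (off) dot is on its -x side.
- bottle_center (a point): centre (half-way up) of the closed pink paint bottle with white cap, z up along its axis. 160 mm tall, 0.13 to 0.25 kg. Body 48 mm across from the foot (80 mm below this point) to 18 mm above this point, then sloping in to a neck 26 mm across, from 32 to 38 mm above.
- bottle_cap (a point): point on the pink bottle's axis 56 mm above its centre, inside the ribbed round white cap, 32 mm across, that reaches from 18 mm below this point to 10 mm above it; a stub nozzle (16 mm across) stands on the cap up to 24 mm above this point. A good place to grip from above.
- bottle: the same pink paint bottle; origin at the centre of its foot, z up along its axis.
- shaker: the paint shaker, fixed to the desk: black housing 130 x 120 mm, 52 mm high, with a round open-topped cradle at its centre, 64 mm across outside and about 54 mm inside, its floor 60 mm and its rim 105 mm above the desk; the bottle stands loose in it. Origin at the centre of its underside, z up.
- cradle_rim (a point): centre of the cradle's mouth, at the height of its rim (105 mm above the desk)
- spare_bottle: a closed spare bottle of the same shape, but blue; a bystander to be left alone. Origin at its underside.
- jar_a: a closed ochre paint jar with a white lid, 38 mm wide, 48 mm tall, standing between shaker and isolator; a bystander to be left alone. Origin at its underside.
- jar_b: a closed olive paint jar, 38 mm wide, 48 mm tall; a bystander to be left alone. Origin at its underside.
- tape: a roll of yellow tape lying flat, 90 mm across, 20 mm high; a bystander to be left alone. Origin at its underside.
- brush: a paint brush lying on the desk; a bystander to be left alone.
- screwdriver: a screwdriver lying on the desk; a bystander to be left alone.

How it is judged (in metres and radians):
On the way, in this order (a step that is already met when the one before it is completed fails the run):
1. the isolator is turned off while the bottle still stands in the cradle (value of joint isolator below 0.1 rad and distance of bottle_center from where it was at the start of the episode below 0.015 m), for 0.2 s.
2. the bottle is held upright and still in the air, its foot 5 cm or more above the rim (height (world z) of bottle_center above 0.235 m and angle between bottle_center's own z axis and vertical below 0.15 rad and contact force between the fingers and bottle above 1 N and contact force between bottle and shaker below 0.05 N and value of joint isolator below 0.1 rad and linear speed of bottle below 0.03 m/s and angular speed of bottle below 0.25 rad/s), for 0.5 s.
At the end, for the whole second after the job is handed in: isolator off (below 0.1 rad); the bottle held by the fingers with its foot at least 50 mm above the cradle's rim (its centre above 0.235 m), within 0.15 rad of upright, slower than 30 mm/s and 0.25 rad/s, touching neither shaker, isolator nor any bystander (all of step 2 and contact force between bottle and spare_bottle below 0.05 N and contact force between bottle and jar_a below 0.05 N and contact force between bottle and jar_b below 0.05 N and contact force between bottle and tape below 0.05 N and contact force between bottle and brush below 0.05 N and contact force between bottle and screwdriver below 0.05 N and contact force between bottle and isolator_box below 0.05 N); the arm keeps its last pose, push and grip.
It fails at once if the bottle is lifted while the isolator is not off (value of joint isolator above 0.15 rad and distance of bottle_center from where it was at the start of the episode above 0.02 m).
It fails at once if the bottle is tipped (over 0.45 rad) (angle between bottle_center's own z axis and vertical above 0.45 rad).
It fails at once if a bystander is disturbed (moved over 30 mm) (distance of any of spare_bottle, jar_a, jar_b, tape, brush, screwdriver from where it was at the start of the episode above 0.03 m).
It also fails if it takes over 54 s, if anything falls off the work surface, if the arm or the gripper's body presses on something with over 40 N, if the wrist force passes 120 N, or if a joint passes its speed limit or range.

## Working session

There is one attempt and no reset: what is moved stays moved. The work goes in short steps, Python scripts to look and compute and a tool call to move; the robot and the scene stay as the last step left them, time stands still between calls to the robot, and variables do not carry over. Pictures are saved under pics/ and viewed, at most 10 in all, crops included, and the job is handed in when it is done.

Besides the shell and the picture viewer there is one more tool, called after "Call:" by a JSON object that holds its "op" and its "data". move_arm: Moves the arm, as the interface text tells. Its arguments: {"type":"object","properties":{"series":{"type":"array"}},"required":["series"]}

```bash
mkdir -p pics
cat > h.py <<'E'
import numpy as np, cv2
from station import r
def ray(c,px):
    d=np.array([(px[0]-c["cx"])/c["fx"],(px[1]-c["cy"])/c["fy"]]);u=d.copy()
    for _ in range(20): u=d/(1+c["k1"]*(u@u))
    v=np.array(c["orientation"])@np.array([u[0],-u[1],-1]); return np.array(c["origin"]),v/np.linalg.norm(v)
def tri(rs):
    A=0;b=0
    for o,v in rs:
        P=np.eye(3)-np.outer(v,v);A=A+P;b=b+P@o
    x=np.linalg.solve(A,b); return x,[np.linalg.norm((np.eye(3)-np.outer(v,v))@(x-o)) for o,v in rs]
def atz(c,px,z):
    o,v=ray(c,px); return o+v*(z-o[2])/v[2]
E
python3 - <<'E'
from h import *
cs={n:r.capture(n) for n in("side","top")}
for n in cs: print(n,np.round(cs[n]["origin"],3),cs[n]["fx"])
cv2.imwrite("pics/a.png",np.hstack([cs[n]["img"] for n in cs])[:,:,::-1][:, :]) 
im=cv2.imread("pics/a.png");cv2.imwrite("pics/a.png",cv2.resize(im,(800,300)));cv2.imwrite("pics/top.png",cs["top"]["img"][:,:,::-1])
for t in["handle_grip","bottle_cap","bottle_center","cradle_rim","isolator_box","jar_a","jar_b","spare_bottle","shaker"]:
    rs=[]
    for n in cs:
        d=r.pinpoint(t,n)
        for e in d[:2]: print(t,n,round(e["score"],2),np.round(e["centre"],1))
        if d: rs.append(ray(cs[n],d[0]["centre"]))
    if len(rs)==2: x,e=tri(rs);print("  ->",x.round(4),np.round(e,4))
s=r.sense();print(s["time_s"],s["tcp_pos"],np.round(s["ee_rot"],3))
E
```

```text
side [0.42  0.629 0.828] 351.41782422257785
top [ 0.268 -0.021  1.692] 456.99372975604
handle_grip side 0.75 [241.8 277.6]
handle_grip side 0.52 [244.3 297.1]
handle_grip top 0.66 [191.3 201.3]
  -> [0.5381 0.2177 0.0876] [0.0024 0.0024]
bottle_cap side 0.75 [305.2 139.6]
bottle_cap top 0.67 [304.8 224.5]
  -> [ 0.4504 -0.1746  0.2157] [0.0006 0.0006]
bottle_center side 0.68 [302.9 156.8]
bottle_center top 0.73 [305.1 222.7]
  -> [ 0.4575 -0.182   0.1476] [0.0082 0.0082]
cradle_rim side 0.7 [297.6 168.3]
cradle_rim top 0.76 [303.9 228.1]
cradle_rim top 0.15 [245.6 230.7]
  -> [ 0.457  -0.1845  0.0944] [0.0036 0.0036]
isolator_box side 0.93 [241.8 298.7]
isolator_box top 0.92 [195.4 208.9]
  -> [ 0.5339  0.2169 -0.0221] [0.0037 0.0037]
jar_a side 0.6 [222.  180.1]
jar_a side 0.47 [290.2 238.4]
jar_a top 0.43 [302.1 162.3]
jar_a top 0.41 [248.  232.2]
  -> [ 0.7158 -0.1876 -0.0158] [0.005 0.005]
jar_b side 0.6 [222.  180.1]
jar_b side 0.47 [290.2 238.4]
jar_b top 0.43 [302.1 162.3]
jar_b top 0.41 [248.  232.2]
  -> [ 0.7158 -0.1876 -0.0158] [0.005 0.005]
spare_bottle side 0.9 [158.2 286.1]
spare_bottle top 0.51 [191.5 148.6]
spare_bottle top 0.28 [306.9 226.9]
  -> [ 0.7597  0.2409 -0.0057] [0.0034 0.0034]
shaker side 0.89 [292.8 185.7]
shaker side 0.7 [305.1 141.4]
shaker top 0.71 [305.6 225.1]
shaker top 0.57 [306.4 232. ]
  -> [ 0.4723 -0.1996  0.0023] [0.003 0.003]
1.0 [ 0.22823228 -0.58180473  0.22255918] [[-0.931 -0.365  0.   ]
 [-0.365  0.931  0.   ]
 [-0.     0.    -1.   ]]
```

View pics/a.png

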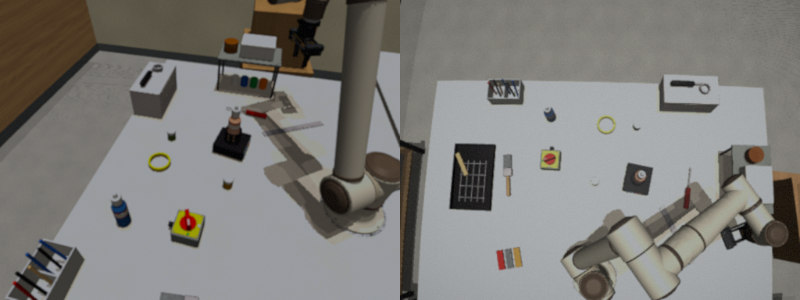

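View pics/top.png

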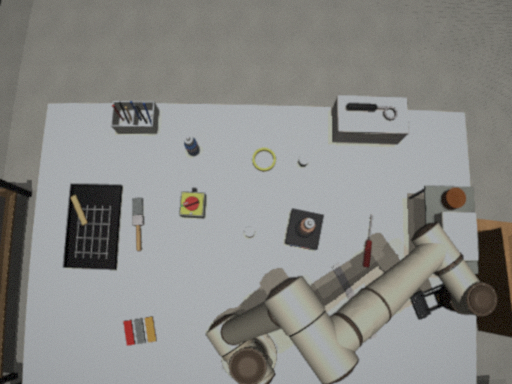

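Call:
{"op": "move_arm", "data": {"series": [[[0,0,0],[0,0,-0.1],1],[[0,0,0],[0,0,-0.1],1],[[0,0,0],[-0.067,0.073,-0.01],1],[[0,0,0],[-0.067,0.073,0],1],[[0,0,0],[-0.067,0.073,0],1],[[0,0,0],[-0.067,0.073,0],1],[[0,0,0],[-0.067,0.073,0],1],[[0,0,0],[-0.067,0.073,0],1],[[0,0,0],[-0.067,0.073,0],1],[[0,0,0],[-0.067,0.073,0],1],[[0,0,0],[-0.067,0.073,0],1],[[0,0,0],[0,0,0],1]]}}

```text
time_s: 2.2
tcp_pos: [0.3906, -0.1615, 0.3279]
ee_rot: [[-0.928, -0.373, 0.002], [-0.373, 0.928, 0.001], [-0.002, 0.0, -1.0]]
wrist_force: [-0.5, -0.3, 0.6]
gripper_width: 0.998
gripper_force: 0.0
```

Run:
```python
from h import *
c=r.capture("wrist");cv2.imwrite("pics/w1.png",c["img"][:,:,::-1])
print(np.round(c["origin"],3),np.round(c["orientation"],3),c["fx"])
for t in["bottle_cap","bottle_center","cradle_rim","handle_grip"]:
    for e in r.pinpoint(t,"wrist")[:2]: print(t,round(e["score"],2),np.round(e["centre"],1),atz(c,e["centre"],{"bottle_cap":.196,"bottle_center":.14,"cradle_rim":.105}.get(t,.086)).round(4))
```

```text
[ 0.314 -0.193  0.491] [[-0.374 -0.885 -0.276]
 [ 0.927 -0.357 -0.112]
 [ 0.    -0.298  0.955]] 334.87620630829355
bottle_cap 0.62 [208.7 235.3] [ 0.456  -0.1915  0.196 ]
bottle_center 0.65 [215.1 216. ] [ 0.4581 -0.1923  0.14  ]
bottle_center 0.39 [227.6 186.8] [ 0.4209 -0.191   0.14  ]
```

View pics/w1.png

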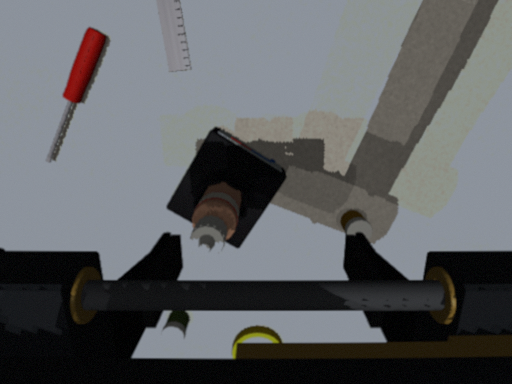

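Call:
{"op": "move_arm", "data": {"series": [[[0,0,0],[-0.062,0.066,0],1],[[0,0,0],[-0.062,0.066,0],1],[[0,0,0],[-0.062,0.066,0],1],[[0,0,0],[-0.062,0.066,0],1],[[0,0,0],[-0.062,0.066,0],1],[[0,0,0],[-0.062,0.066,0],1],[[0,0,0],[-0.062,0.066,0],1],[[0,0,0],[-0.062,0.066,0],1],[[0,0,0],[-0.062,0.066,0],1],[[0,0,0],[0,0,0],1],[[0,0,0],[0,0,0],1]]}}

```text
time_s: 3.55
tcp_pos: [0.541, 0.2115, 0.3264]
ee_rot: [[-0.932, -0.364, -0.002], [-0.364, 0.932, -0.002], [0.002, -0.001, -1.0]]
wrist_force: [-0.3, 0.2, -0.7]
gripper_width: 1.0
gripper_force: 0.0
```

Run:
```python
from h import *
c=r.capture("wrist");cv2.imwrite("pics/w2.png",c["img"][:,:,::-1])
print(r.sense()["joints"],np.round(c["origin"],3))
s=r.capture("side")
for t in["handle_grip","isolator_box"]:
    p=r.pinpoint(t,"wrist");q=r.pinpoint(t,"side")
    for e in p[:2]: print(t,round(e["score"],2),np.round(e["centre"],1),atz(c,e["centre"],.086 if t[0]=="h" else 0).round(4))
    if p and q: x,e=tri([ray(c,p[0]["centre"]),ray(s,q[0]["centre"])]);print(x.round(4),np.round(e,4))
m=r.cut_out("handle_grip","wrist")
hsv=cv2.cvtColor(c["img"],cv2.COLOR_RGB2HSV)
def blob(mask,z,n):
    k,l,st,ce=cv2.connectedComponentsWithStats(mask.astype(np.uint8))
    for i in range(1,k):
        if st[i,4]>15: print(n,st[i].tolist(),ce[i].round(1),atz(c,ce[i],z).round(4))
H,S,V=hsv[...,0],hsv[...,1],hsv[...,2]
blob(((H<6)|(H>174))&(S>150)&(V>60),.07,"red")
blob((H>22)&(H<35)&(S>120)&(V>80),.06,"yel")
blob((H>45)&(H<80)&(S>100)&(V>50),.06,"green")
```

```text
[ 3.72934043e+01  1.46686318e+01  4.61390876e+00  1.08280006e-02
 -8.00280787e+01 -1.06009587e+02] [0.464 0.181 0.49 ]
handle_grip 0.9 [269.  163.2] [0.5393 0.2185 0.086 ]
[0.5391 0.2187 0.0848] [0.0004 0.0004]
isolator_box 0.72 [269.9 148.2] [0.5339 0.2195 0.    ]
[ 0.5351  0.2201 -0.0082] [0.0001 0.0001]
red [256, 139, 28, 10, 155] [269.7 143.5] [0.5186 0.2115 0.07  ]
yel [243, 118, 58, 30, 737] [265.1 133.6] [0.5103 0.2022 0.06  ]
yel [34, 176, 59, 56, 848] [ 63.2 203.2] [ 0.6978 -0.0204  0.06  ]
yel [248, 177, 46, 19, 441] [275.1 184.1] [0.5674 0.239  0.06  ]
```

View pics/w2.png

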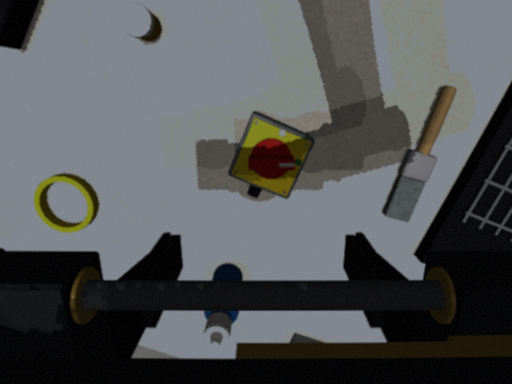

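Run:
```python
from h import *
im=cv2.imread("pics/w2.png")[105:205,225:325];cv2.imwrite("pics/w2c.png",cv2.resize(im,(600,600),interpolation=cv2.INTER_CUBIC))
```

```text
(no output)
```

View pics/w2c.png

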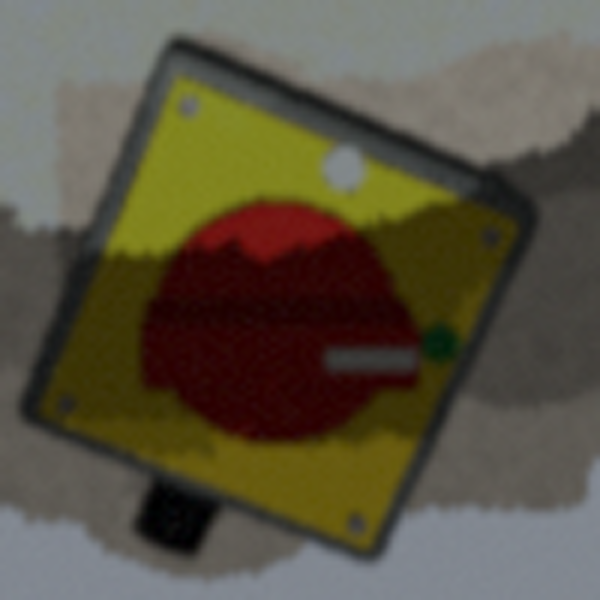

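Call:
{"op": "move_arm", "data": {"series": [[[0,0,0],[-0.0015,0.0147,0],1],[[0,0,-1],[0,0,0.01],1],[[0,0,-1],[0,0,0.035],1],[[0,0,-1],[0,0,0.035],1],[[0,0,-1],[0,0,0.035],1],[[0,0,-1],[0,0,0.035],1],[[0,0,-1],[0,0,0.035],1],[[0,0,-1],[0,0,0.035],1],[[0,0,-1],[0,0,0.035],1],[[0,0,-1],[0,0,0.035],1],[[0,0,-1],[0,0,0.035],1],[[0,0,-1],[0,0,0.035],1]]}}

```text
time_s: 5.1
tcp_pos: [0.5381, 0.22, 0.1471]
ee_rot: [[-0.092, -0.996, 0.0], [-0.996, 0.092, 0.0], [-0.0, -0.0, -1.0]]
wrist_force: [-0.7, -0.8, -0.7]
gripper_width: 0.998
gripper_force: 0.0
```

Call:
{"op": "move_arm", "data": {"series": [[[0,0,-1],[0,0,0.02],1],[[0,0,-1],[0,0,0.01],1],[[0,0,-1],[0,0,0],1],[[0,0,-1],[0,0,0],1],[[0,0,-0.7],[0,0,0],1],[[0,0,0],[0,0,0],1],[[0,0,0],[0,0,0],1]]}}

```text
time_s: 5.8
tcp_pos: [0.5382, 0.2199, 0.1327]
ee_rot: [[0.363, -0.932, 0.0], [-0.932, -0.363, 0.0], [-0.0, -0.0, -1.0]]
wrist_force: [0.2, 0.2, -0.4]
gripper_width: 0.999
gripper_force: 0.0
```

Run:
```python
from h import *
c=r.capture("wrist");cv2.imwrite("pics/w3.png",c["img"][:,:,::-1]);s=r.capture("side")
p=r.pinpoint("handle_grip","wrist");q=r.pinpoint("handle_grip","side")
for e in p[:2]: print(round(e["score"],2),np.round(e["centre"],1),atz(c,e["centre"],.086).round(4))
if p and q: print(tri([ray(c,p[0]["centre"]),ray(s,q[0]["centre"])]))
s=r.sense();print(s["time_s"],s["tcp_pos"].round(4),np.round(s["ee_rot"],3),s["joints"][5])
```

```text
0.76 [259.1 224.1] [0.538  0.2235 0.086 ]
6.0 [0.5382 0.2196 0.1326] [[ 0.364 -0.931  0.   ]
 [-0.931 -0.364  0.   ]
 [-0.    -0.    -1.   ]] -16.81605777155108
```

View pics/w3.png

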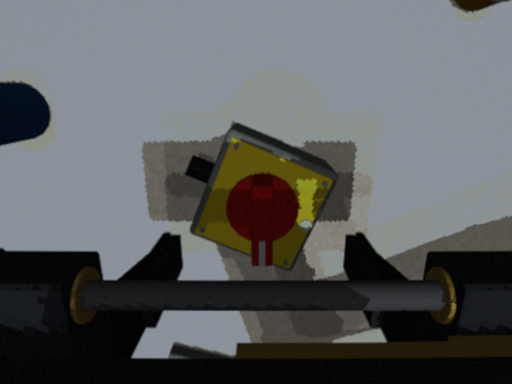

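Call:
{"op": "move_arm", "data": {"series": [[[0,0,0],[0,0,0.04],1],[[0,0,0],[0,0,0.04],1],[[0,0,0],[0,0,0.03],1],[[0,0,0],[0,0,0.012],0.6],[[0,0,0],[0,0,0],0],[[0,0,0],[0,0,0],0],[[0,0,0],[0,0,0],0],[[0,0,0],[0,0,0],0],[[0,0,0],[0,0,0],0],[[0,0,0],[0,0,0],0]]}}

```text
time_s: 7.0
tcp_pos: [0.5384, 0.2197, 0.0719]
ee_rot: [[0.364, -0.931, 0.0], [-0.931, -0.364, 0.0], [-0.0, -0.001, -1.0]]
wrist_force: [-0.1, 0.2, -0.1]
gripper_width: 0.448
gripper_force: 0.0
```

Call:
{"op": "move_arm", "data": {"series": [[[0,0,0],[0,0,0],0],[[0,0,0],[0,0,0],0],[[0,0,0],[0,0,0],0],[[0,0,0],[0,0,0],0],[[0,0,0],[0,0,0],0],[[0,0,0],[0,0,0],0]]}}

```text
time_s: 7.6
tcp_pos: [0.5389, 0.2199, 0.0717]
ee_rot: [[0.364, -0.931, 0.001], [-0.931, -0.364, 0.001], [-0.0, -0.001, -1.0]]
wrist_force: [2.9, -0.1, -1.4]
gripper_width: 0.159
gripper_force: 30.0
```

Run:
```python
from h import *
c=r.capture("wrist")
c["origin"]=np.array([0.464,0.181,0.490]);R=np.array([[-0.932,-0.364,-0.002],[-0.364,.932,-.002],[.002,-.001,-1]])
R1=np.array([[ 0.364,-0.931,0],[-0.931,-0.364,0],[0,0,-1]]);c["orientation"]=R@R1.T@np.array(c["orientation"])
for n,p in(("white",(282.5,133)),("green",(298,162)),("ptr in",(279,164.7)),("ptr out",(294.3,164.5))):
    x=atz(c,p,.061 if n[0]in"wg" else .098);print(n,x.round(4),np.degrees(np.arctan2(x[1]-.2190,x[0]-.5385)))
print(r.sense()["gripper_width"],r.sense()["gripper_force"])
```

```text
white [0.5016 0.222  0.061 ] 175.35877400282723
green [0.5288 0.255  0.061 ] 105.03948182637701
ptr in [0.5345 0.2288 0.098 ] 111.98907317990029
ptr out [0.5276 0.2457 0.098 ] 112.12959624425947
0.15664766812281866 29.999501137062907
```

Call:
{"op": "move_arm", "data": {"series": [[[0,0,-0.8],[0,0,0],0],[[0,0,-0.8],[0,0,0],0],[[0,0,-0.8],[0,0,0],0],[[0,0,-0.8],[0,0,0],0],[[0,0,-0.8],[0,0,0],0],[[0,0,-0.8],[0,0,0],0],[[0,0,-0.8],[0,0,0],0],[[0,0,-0.8],[0,0,0],0],[[0,0,-0.8],[0,0,0],0],[[0,0,-0.8],[0,0,0],0],[[0,0,-0.8],[0,0,0],0],[[0,0,-0.8],[0,0,0],0]]}}

```text
time_s: 8.85
tcp_pos: [0.5398, 0.2208, 0.0717]
ee_rot: [[0.973, -0.232, 0.003], [-0.232, -0.973, 0.003], [0.003, -0.003, -1.0]]
wrist_force: [5.5, 2.3, -3.6]
gripper_width: 0.157
gripper_force: 30.0
```

```bash
python3 -c "
from h import *
s=r.sense();print(s['moment'],s['wrist_force'],s['ee_rot'][:2])"
```

```text
[ 0.61153442 -1.22300941 -0.07942985] [ 5.49479094  2.29029808 -3.57409371] [[ 0.97264651 -0.23226484  0.00343687]
 [-0.23227398 -0.97264706  0.00254927]]
```

Call:
{"op": "move_arm", "data": {"series": [[[0,0,-0.6],[0,0,0],0],[[0,0,-0.6],[0,0,0],0],[[0,0,0],[0,0,0],0]]}}

```text
time_s: 9.15
tcp_pos: [0.5398, 0.221, 0.0716]
ee_rot: [[0.993, -0.116, 0.004], [-0.116, -0.993, 0.003], [0.003, -0.003, -1.0]]
wrist_force: [5.2, 2.3, -4.3]
gripper_width: 0.156
gripper_force: 30.0
```

```bash
python3 -c "
from h import *
s=r.sense();print(s['moment'],s['wrist_force'],s['ee_rot'][:2])"
```

```text
[ 0.71576817 -1.25870114  0.0790493 ] [ 5.20572081  2.27968444 -4.27491759] [[ 0.9932722  -0.11574928  0.00352784]
 [-0.11575874 -0.99327394  0.00260728]]
```

Call:
{"op": "move_arm", "data": {"series": [[[0,0,-0.4],[0,0,0],0],[[0,0,-0.4],[0,0,0],0],[[0,0,0],[0,0,0],0]]}}

```text
time_s: 9.45
tcp_pos: [0.5398, 0.2211, 0.0717]
ee_rot: [[0.999, -0.036, 0.004], [-0.036, -0.999, 0.003], [0.004, -0.003, -1.0]]
wrist_force: [3.8, 3.0, -4.2]
gripper_width: 0.159
gripper_force: 30.0
```

```bash
python3 -c "
from h import *
s=r.sense();print(s['moment'],s['wrist_force'],s['ee_rot'][:2])"
```

```text
[ 0.74755158 -1.18420659  0.05573542] [ 3.79092126  2.99769447 -4.16499745] [[ 0.9993283  -0.03646492  0.00364121]
 [-0.03647533 -0.99933053  0.00283549]]
```

Call:
{"op": "move_arm", "data": {"series": [[[0,0,-0.4],[0,0,0],0],[[0,0,-0.4],[0,0,0],0],[[0,0,0],[0,0,0],0]]}}

```text
time_s: 9.75
tcp_pos: [0.5395, 0.2211, 0.0717]
ee_rot: [[0.999, 0.04, 0.003], [0.04, -0.999, 0.003], [0.003, -0.003, -1.0]]
wrist_force: [3.2, 4.0, -3.5]
gripper_width: 0.162
gripper_force: 30.0
```

Run:
```python
from h import *
s=r.sense();print(s['moment'],s['wrist_force'],s['ee_rot'][:2])
c=r.capture("wrist");cv2.imwrite("pics/w4.png",c["img"][:,:,::-1])
```

```text
[ 0.90225424 -1.0341169  -0.70797837] [ 3.19657829  4.02714403 -3.45181344] [[ 0.99918466  0.04025666  0.00306866]
 [ 0.04024597 -0.99918378  0.00346985]]
```

View pics/w4.png

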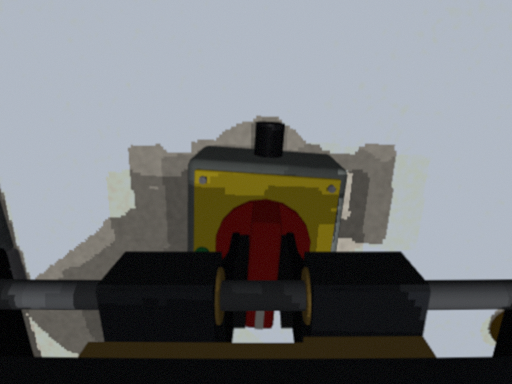

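Call:
{"op": "move_arm", "data": {"series": [[[0,0,0],[0,0,0],1],[[0,0,0],[0,0,0],1],[[0,0,0],[0,0,0],1],[[0,0,0],[0,0,0],1],[[0,0,0],[0,0,-0.06],1],[[0,0,0],[0,0,-0.1],1],[[0,0,0],[0,0,-0.1],1],[[0,0,0],[0,0,-0.1],1],[[0,0,0],[0,0,-0.1],1],[[0,0,0],[-0.02,0.081,0],1],[[0,0,0],[-0.02,0.081,0],1],[[0,0,0],[-0.02,0.081,0],1]]}}

```text
time_s: 11.0
tcp_pos: [0.5124, 0.0956, 0.3018]
ee_rot: [[0.999, 0.043, -0.0], [0.043, -0.999, 0.0], [-0.0, -0.0, -1.0]]
wrist_force: [0.6, 0.3, 0.4]
gripper_width: 0.993
gripper_force: 0.0
```

Call:
{"op": "move_arm", "data": {"series": [[[0,0,0],[-0.02,0.081,0],1],[[0,0,0],[-0.02,0.081,0],1],[[0,0,0],[-0.02,0.081,0],1],[[0,0,0],[-0.02,0.081,0],1],[[0,0,0],[-0.02,0.081,0],1],[[0,0,0],[-0.02,0.081,0],1],[[0,0,0],[-0.02,0.081,0],1],[[0,0,0],[0,0,0],1],[[0,0,0],[0,0,0],1]]}}

```text
time_s: 11.9
tcp_pos: [0.4547, -0.19, 0.3014]
ee_rot: [[0.999, 0.04, -0.001], [0.04, -0.999, 0.0], [-0.001, -0.0, -1.0]]
wrist_force: [0.4, 0.6, 0.4]
gripper_width: 1.004
gripper_force: 0.0
```

Run:
```python
from h import *
cs={n:r.capture(n) for n in("wrist","side","top")};c=cs["wrist"];cv2.imwrite("pics/w5.png",np.hstack([c["img"],cs["top"]["img"][90:290,130:380].repeat(2,0).repeat(2,1)[:384]])[:,:,::-1])
im=cv2.imread("pics/w5.png");cv2.imwrite("pics/w5.png",cv2.resize(im,(800,304)))
for t in["bottle_cap","bottle_center","cradle_rim"]:
    P={}
    for n in cs:
        d=r.pinpoint(t,n)
        if d: P[n]=ray(cs[n],d[0]["centre"]);print(t,n,round(d[0]["score"],2),np.round(d[0]["centre"],1),atz(cs[n],d[0]["centre"],{"bottle_cap":.196,"bottle_center":.14,"cradle_rim":.105}[t]).round(4))
    if len(P)>1: x,e=tri(list(P.values()));print("  ->",x.round(4),np.round(e,4))
s=r.sense();print(s["time_s"],s["tcp_pos"].round(4),np.round(s["ee_rot"],3))
```

```text
bottle_cap wrist 0.84 [263.2 190.1] [ 0.4563 -0.1914  0.196 ]
bottle_cap side 0.63 [301.3 141.5] [ 0.4606 -0.1888  0.196 ]
bottle_cap top 0.56 [304.6 223.8] [ 0.4558 -0.1761  0.196 ]
  -> [ 0.4577 -0.1839  0.1986] [0.0075 0.0028 0.0083]
bottle_center wrist 0.78 [262.5 173.2] [ 0.4572 -0.1907  0.14  ]
bottle_center side 0.82 [305.4 156.1] [ 0.4428 -0.1941  0.14  ]
bottle_center top 0.39 [307.4 226.9] [ 0.4524 -0.1915  0.14  ]
  -> [ 0.4507 -0.1918  0.1395] [0.0063 0.0081 0.0018]
cradle_rim side 0.67 [295.5 166.4] [ 0.4675 -0.1804  0.105 ]
cradle_rim top 0.7 [305.3 229.3] [ 0.448  -0.1881  0.105 ]
  -> [ 0.4586 -0.1896  0.0953] [0.0095 0.0095]
12.5 [ 0.4555 -0.189   0.3015] [[ 0.999  0.043 -0.   ]
 [ 0.043 -0.999  0.   ]
 [-0.    -0.    -1.   ]]
```

View pics/w5.png

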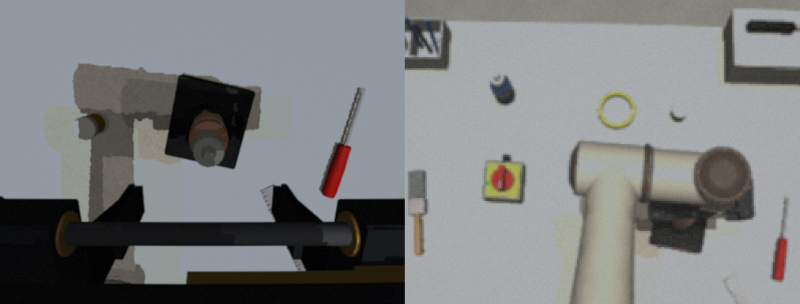

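Call:
{"op": "move_arm", "data": {"series": [[[0,0,0],[0.002,0.004,0.06],1],[[0,0,0],[0,0,0.08],1],[[0,0,0],[0,0,0.06],1],[[0,0,0],[0,0,0.048],1],[[0,0,0],[0,0,0],0.5],[[0,0,0],[0,0,0],0],[[0,0,0],[0,0,0],0],[[0,0,0],[0,0,0],0],[[0,0,0],[0,0,0],0],[[0,0,0],[0,0,0],0],[[0,0,0],[0,0,0],0],[[0,0,0],[0,0,0],0]]}}

```text
time_s: 13.7
tcp_pos: [0.4566, -0.1912, 0.1777]
ee_rot: [[0.999, 0.042, 0.0], [0.042, -0.999, 0.0], [0.0, -0.0, -1.0]]
wrist_force: [-0.6, 1.1, 0.8]
gripper_width: 0.359
gripper_force: 30.2
```

Call:
{"op": "move_arm", "data": {"series": [[[0,0,0],[0,0,0],0],[[0,0,0],[0,0,0],0],[[0,0,0],[0,0,0],0]]}}

```text
time_s: 14.0
tcp_pos: [0.4566, -0.1912, 0.1777]
ee_rot: [[0.999, 0.042, 0.0], [0.042, -0.999, 0.0], [0.0, -0.0, -1.0]]
wrist_force: [-1.0, 0.2, 1.4]
gripper_width: 0.357
gripper_force: 30.0
```

Call:
{"op": "move_arm", "data": {"series": [[[0,0,0],[0,0,-0.01],0],[[0,0,0],[0,0,-0.02],0],[[0,0,0],[0,0,-0.04],0],[[0,0,0],[0,0,-0.05],0],[[0,0,0],[0,0,-0.05],0],[[0,0,0],[0,0,-0.05],0],[[0,0,0],[0,0,-0.03],0],[[0,0,0],[0,0,-0.01],0],[[0,0,0],[0,0,0],0],[[0,0,0],[0,0,0],0],[[0,0,0],[0,0,0],0],[[0,0,0],[0,0,0],0]]}}

```text
time_s: 15.2
tcp_pos: [0.4562, -0.1912, 0.3066]
ee_rot: [[0.999, 0.042, -0.002], [0.042, -0.999, 0.0], [-0.002, -0.0, -1.0]]
wrist_force: [0.6, -0.0, -1.4]
gripper_width: 0.358
gripper_force: 30.0
```

Call:
{"op": "move_arm", "data": {"series": [[[0,0,0],[0,0,0],0],[[0,0,0],[0,0,0],0],[[0,0,0],[0,0,0],0],[[0,0,0],[0,0,0],0],[[0,0,0],[0,0,0],0],[[0,0,0],[0,0,0],0]]}}

```text
time_s: 15.8
tcp_pos: [0.4565, -0.1912, 0.3076]
ee_rot: [[0.999, 0.042, 0.0], [0.042, -0.999, -0.0], [0.0, 0.0, -1.0]]
wrist_force: [-0.0, 0.5, -2.7]
gripper_width: 0.359
gripper_force: 30.0
```

Run:
```python
from h import *
cs={n:r.capture(n) for n in("wrist","side")};a=[cs["wrist"]["img"],cs["side"]["img"]]
cv2.imwrite("pics/w6.png",cv2.resize(np.hstack(a)[:,:,::-1],(800,300)))
for t in["bottle_cap","bottle_center","bottle"]:
    P=[]
    for n in cs:
        d=r.pinpoint(t,n)
        if d: P.append(ray(cs[n],d[0]["centre"]));print(t,n,round(d[0]["score"],2),np.round(d[0]["centre"],1))
    if len(P)>1: x,e=tri(P);print("  ->",x.round(4),np.round(e,4))
s=r.sense();print(s["time_s"],s["tcp_pos"].round(4),s["gripper_width"],s["gripper_force"],s["wrist_force"])
```

```text
bottle_cap wrist 0.89 [262.8 265.9]
bottle_cap side 0.61 [306.8 101.7]
  -> [ 0.459  -0.1917  0.327 ] [0.0019 0.0019]
bottle_center wrist 0.7 [260.8 217. ]
bottle_center side 0.82 [305.  122.3]
  -> [ 0.4574 -0.1909  0.2619] [0.0004 0.0004]
bottle wrist 0.92 [261.3 186.8]
bottle side 0.87 [299.1 143.5]
  -> [ 0.4619 -0.1899  0.189 ] [0.0046 0.0046]
16.2 [ 0.4565 -0.1912  0.3075] 0.3610099250342269 29.9996804818511 [-0.35727108  0.02304473 -2.56053628]
```

View pics/w6.png

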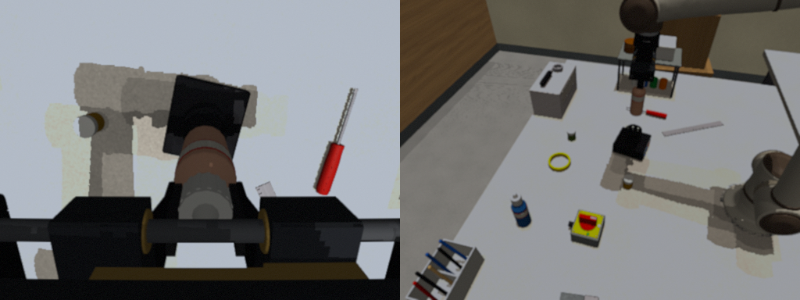

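The bottle hangs upright in the gripper, clear of the cradle: cap at (205,200) in the wrist half, bottle at (637,100) in the side half. Its centre is at about 0.265 m. The isolator handle at (588,220) is off.

```bash
python3 -c "
from station import r
print(r.finish_job())"
```

```text
the job is handed in; nothing more can be done
None
```

The isolator is off (turned to its end stop), and the arm is holding the pink bottle still and upright, its foot about 8 cm above the cradle's rim; the job is handed in, but no verdict came back.

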